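Clamp a lunch case shut with its draw latch

TASK

The food case on the worktop has its draw latch undone and its lid half stands slightly ajar. Swing the latch's wire loop over, hook its cross bar behind the keeper on the lid half, then press the lever fully down until it snaps over centre and lies flat, clamping the lid half shut. Let go, and leave the things standing around where they are.

Things in the scene. Friction and masses are not known exactly. Their poses are not given: they have to be found in the camera images.
- case: Grey plastic food case, 210 mm long, 130 wide, 100 high, fixed. Origin: on the worktop right below the lever pivot. z up, flat top at z = 100 mm. x runs along the length from the latch half (x -100 to 26 mm) to the lid half (x 30 to 110); y is across, parallel to the hinges of lever, bail and lid half. The latch moves in the plane y = 0.
- lever_pivot (a point): Pivot axis (parallel to case y) of the steel latch lever, at case x = 0, y = 0, z = 132 mm.
- latch_lever (a joint): Lever angle, rad. 0: closed, flat over the latch half, pointing to case -x (a stop). 1.57: upright; more leans toward the keeper (stop at 2.0). Friction holds it where it is left. The lever's point at r from the pivot is at case x = -r cos(angle), z = 132 mm + r sin(angle).
- lever_end (a point): On the lever's mid line near its free end, 80 mm from the pivot. Steel plate 5 mm thick, 30 mm wide (y), 88 mm from pivot to its rolled end (11 mm thick). To close it, press on the face that is on top when closed (it faces the keeper while raised). With the bail hooked this takes about 5 to 10 N near the end, then it snaps.
- bail_hinge (a point): Hinge of the bail (wire loop) on the lever, on its mid line, 24 mm from the lever pivot; its direction there trails the lever's by 0.2 rad (case x = -24 cos(angle - 0.2), z = 132 + 24 sin(angle - 0.2) mm). The bar swings round it at 85 mm; swung forward, it draws the lever to its 2.0 stop. Past the top it can be led freely, 62 to 108 mm from the lever pivot, with 3 to 5 N.
- bail_bar (a point): Middle of the cross bar (7 mm thick, along case y) at the free end of the bail. On each bar end, outside the side wires, is a steel finger disc, 22 mm across, centred on the bar and turning freely on it: pinch the pair over their outer faces (56 mm apart along y) and the bail turns in the grasp. Friction holds the bail where it is left. At the start it leans back, away from the keeper.
- keeper_seat (a point): Centre of the bar's place in the hook of the steel keeper on the lid half; moves with the lid half. Post 24 mm wide (y), its upright face 3.5 mm to case -x of this point, which meets the bar when the bar is pulled home to -x. The lid half's top is 27 mm below this point. Once home, the lip above keeps the bar from lifting off.
- keeper_lip (a point): Tip of the keeper's lip, mid-width, half-way up its 5 mm thickness: 2.5 mm to case +x of the seat point and 8.5 mm above it. The lip starts at the post. The bar must come down past this tip on its +x side (bar centre at least 5 mm beyond it), to the seat's height or up to 5 mm lower, before it is pulled to -x under the lip.
- lid_half (a joint): Angle of the lid half about its hinge at the foot of the seam, rad. Near 0 (up to 0.02): clamped shut on its rubber seal; positive: ajar. The springy seal holds it ajar at about 0.07 (8 mm at the keeper) and takes about 100 N at the keeper to press shut (15 N per mm), which only the latch can do.
- mug: Mug, 81x113x101 mm, standing loose behind the case; bystander. Origin under its centre.
- tin: Low food tin, 75 mm across, 58 high, standing loose behind the case; bystander. Origin under its centre.
- salt: Salt shaker, 44 mm across, 90 high, standing loose behind the case; bystander. Origin under its centre.
- cup: Espresso cup, 65x88x50 mm, standing loose on the left by the sink; bystander. Origin under its centre.

How it is judged:
On the way:
1. the bail's bar is behind the keeper while the lever is still up (distance between bail_bar and keeper_seat below 0.008 m and value of joint latch_lever above 0.5 rad), for 0.1 s.
At the end, for the whole second after the job is handed in: The lever lies flat (within 0.1 rad of its stop), the bail's bar is in the keeper (centre within 7 mm of the seat) and the lid half is clamped (within 0.025 rad of shut); the robot has let go (value of joint latch_lever below 0.1 rad and value of joint lid_half below 0.025 rad and distance between bail_bar and keeper_seat below 0.007 m); the robot touches nothing.
It fails at once if a bystander (mug, tin, salt shaker or espresso cup) is moved by more than 30 mm (distance of any of mug, tin, salt, cup from where it was at the start of the episode above 0.03 m).
It also fails if it takes over 51 s, if anything falls off the work surface, if the arm or the gripper's body presses on something with over 40 N, if the wrist force passes 120 N, or if a joint passes its speed limit or range.

ROBOT

A 6-joint arm with a two-finger parallel gripper is mounted at the origin on a cart in front of the work surface, level with it; the furniture and walls round the work are solid. World frame = base frame: x ahead of the robot, y to its left, z up, the work surface at z = 0. Lengths are in m, angles in rad, forces in N, time in s.
With the tool pointing down it reaches from about 0.3 to 0.775 m from the base axis. Payload 14.6 kg.
Tool frame: the origin (TCP) lies at the very end of the fingers, on their centre line; the grasp point (between the pads) lies 19 mm behind it; z points along the fingers, y is the line along which they close (so a half turn about z gives the same grasp; the last joint's range is limited). The gripper opens to 94 mm and grips with 3 to 60 N. Pads are 16 mm wide; open, the fingers measure 119 mm over their backs; the gripper's body (75 mm by 177 mm) begins 78 mm behind the grasp point.
Start: joints at [1.088, 0.3, 1.521, -0, 1.321, -0.067], TCP at [0.222, 0.503, 0.205] pointing down, gripper open.
Joint ranges: [-3.03, 3.03], [-0.79, 2.21], [0.23, 2.52], [-1.04, 4.18], [0, 3.07], [-2.55, 2.55]. Speed limits (rad/s): [2.22, 2.22, 2.57, 3.14, 3.14, 3.14].

INTERFACE

Orientations are given as [roll, pitch, yaw] about the fixed x, y, z axes, in that order (R = Rz(yaw) Ry(pitch) Rx(roll)).
In Python, from station import * gives the robot as it stands.
- The arm moves only by the tool jog_arm, never from a script. Its argument "rows" is a list of rows, each a list of 3 entries, a list of its own where there are three numbers: the shift along the tool's x, y, z in m, then the turn about the tool's z in degrees, then the finger opening in m, from 0 to 0.094. A call has 1 to 12 rows; each row shifts and turns the commanded pose from where the row before left it, along the tool's axes as they then stand; what a row does not reach is not made up. A row lasts 1/12 s, in which the tool goes at most 41.7 mm and 7.16 degrees, less where a joint would pass 70% of its speed; a pose out of reach is approached as far as the arm can. A call is refused whole if a number of a shift passes 0.0417 or a number of a turn 7.16, either way. A call with a gripper value outside its range is refused whole. The fingers move at their own pace and stop on an object; "squeeze" is the grip in N (left out, the last holds). Time passes only in rows, so rows that do not move let the fingers close. It gives the time, the measured TCP pose, the force, the opening and the grip force at its end, in the units of the state.
- get_obs(): the state, without advancing time (a new reading comes with each control period).
- camera(name): name is "scene" or "top"; returns a dict with "image" (420x560x3 uint8, red, green, blue), "range_z" (420x560 float32, m along the optical axis (not along the pixel's ray), 0 where there is no reading), "K" (3x3 intrinsics, pixels), "world_from_camera" (4x4, takes a point from camera to world coordinates). Camera axes: x right, y up, looking along -z (the intrinsics and any distortion apply to the point x, -y, -z); pixel columns grow to the right and rows downward; lengths in m; the calibration is good to about 2 mm. A picture is of the moment at which its call begins.
- hand_in(): hands the job in; it is judged then, once.
Trained networks look in a picture, given as the dict that the camera call returned (one of the last four; its "shot" number tells which), for a name from the list of things; names that differ only in an ending like _2 or _b are one class to them, and where a whole thing is asked for, a point or a joint stands for the part that bears it (a point fixed in the world has none). Each returns a list of dicts, best first, with "p" (0 to 1); they miss things now and then, are a little off and sometimes report something else, mostly with a low value. They report only what shows in the picture. A call takes as long as a camera call.
- search_frame(label, picture): "at" ([column, row] as shares, 0 to 1, of the picture: columns of its width, rows of its height, amid what is visible of it).
- spot_point(label, picture): "at" ([column, row] as shares, 0 to 1, of the picture: columns of its width, rows of its height: a listed point, or the origin of a listed thing).
The state is a dict: "time_s": time; "qpos": joint angles; "joint_vel": joint speeds; "tau": joint torques, N m; "ee_pos": TCP position; "eef_rot": TCP orientation; "force": force on the tool from outside, world axes, zero at the start; "moment": the same for the moment, N m; "grip_width": finger opening in m; "grip_force": force on a finger pad.
Only numpy, scipy, OpenCV 4.12 (cv2) and the standard library are available. Lean on these libraries where they do the work, as an engineer would, in place of code of your own. Each camera call takes 0.05 s, during which the arm holds its last target. There are 200 camera calls.

## Working session

There is one attempt and no reset: what is moved stays moved. The work goes in short steps, Python scripts to look and compute and a tool call to move; the robot and the scene stay as the last step left them, time stands still between calls to the robot, and variables do not carry over. Pictures are saved under pics/ and viewed, at most 10 in all, crops included, and the job is handed in when it is done.

Besides the shell and the picture viewer there is one more tool, called after "Request:" by a JSON object that holds its "fn" and its "kwargs". jog_arm: Moves the arm, as the interface text tells. Its arguments: {"type":"object","properties":{"rows":{"type":"array","items":{"type":"array"}},"squeeze":{"type":"number"}},"required":["rows"]}

```bash
mkdir -p pics; ls; cat > h.py <<'E'
from station import *
import numpy as np, cv2
def ray(c,at):
    u,v=at[0]*560,at[1]*420
    K=c["K"];d=np.array([(u-K[0,2])/K[0,0],-(v-K[1,2])/K[1,1],-1.])
    return d
def world(c,at,z=None):
    d=ray(c,at);T=np.array(c["world_from_camera"])
    if z is None:
        u,v=int(at[0]*560),int(at[1]*420)
        p=c["range_z"][max(v-1,0):v+2,max(u-1,0):u+2];p=p[p>0]
        if len(p)==0:return None
        return T[:3,:3]@(d*np.median(p))+T[:3,3]
    w=T[:3,:3]@d; return T[:3,3]+w*(z-T[2,3])/w[2]
E
python3 - <<'E'
from h import *
np.set_printoptions(precision=4,suppress=True)
for n in ["scene","top"]:
    c=camera(n);cv2.imwrite(f"pics/{n}0.png",c["image"][:,:,::-1])
    print(n,c["world_from_camera"][:3,3], [k for k in c])
    for l in ["case","lever_pivot","lever_end","bail_hinge","bail_bar","keeper_seat","keeper_lip","mug","tin","salt","cup"]:
        r=spot_point(l,c)[:2]
        print(l,[(round(x["p"],2),np.round(np.array(x["at"])*[560,420],1),world(c,x["at"])) for x in r])
o=get_obs();print(o)
E
```

```text
pics
scene [-0.0761  1.0439  0.6489] ['image', 'range_z', 'K', 'world_from_camera', 'shot']
case [(0.83, array([326.5, 218.6]), array([0.2041, 0.5199, 0.3494]))]
lever_pivot [(0.26, array([297. , 191.3]), array([ 0.5898, -0.0203,  0.1002]))]
lever_end []
bail_hinge []
bail_bar []
keeper_seat []
keeper_lip []
mug [(0.87, array([268.9, 210.4]), array([ 0.6794, -0.0073,  0.022 ]))]
tin [(0.56, array([299.5, 188. ]), array([0.2354, 0.54  , 0.3948])), (0.33, array([328.1, 214.4]), array([0.2035, 0.5168, 0.3546]))]
salt [(0.64, array([223.3, 226.7]), array([0.7296, 0.1429, 0.0193]))]
cup [(0.93, array([248.9, 318.3]), array([0.4213, 0.4292, 0.0251]))]
top [0.4708 0.1475 1.2188] ['image', 'range_z', 'K', 'world_from_camera', 'shot']
case [(0.84, array([333.8, 235.5]), array([ 0.5257, -0.0673,  0.106 ]))]
lever_pivot [(0.94, array([345.8, 232.9]), array([ 0.5309, -0.0914,  0.1346]))]
lever_end [(0.95, array([361.7, 230.8]), array([ 0.5327, -0.1152,  0.1957]))]
bail_hinge [(0.62, array([350.2, 229.1]), array([ 0.5387, -0.0969,  0.1588]))]
bail_bar [(0.7, array([328.5, 227.2]), array([ 0.5387,
[... 437 characters left out ...]
7 ,  0.1355]))]
tin [(0.57, array([376.2, 176.6]), array([ 0.6863, -0.1928,  0.0548]))]
salt [(0.45, array([345.7, 232. ]), array([ 0.533 , -0.0911,  0.1348]))]
cup [(0.56, array([150.2, 267.2]), array([0.4427, 0.4036, 0.0104]))]
{'time_s': 1.2, 'qpos': array([ 1.0884,  0.2999,  1.521 ,  0.    ,  1.3207, -0.0666]), 'joint_vel': array([ 0.0001,  0.0026,  0.0005, -0.    ,  0.0005, -0.0003]), 'tau': array([ -0.0003, -53.1666, -35.2908,   0.0708,   0.0214,  -0.    ]), 'ee_pos': array([0.2222, 0.5031, 0.2054]), 'eef_rot': array([-3.1415, -0.    ,  2.7257]), 'force': array([ 0.168 , -0.4967, -0.1451]), 'moment': array([0.0487, 0.0021, 0.0085]), 'grip_force': 0.0, 'grip_width': 0.09423718669852403}
```

View pics/scene0.png

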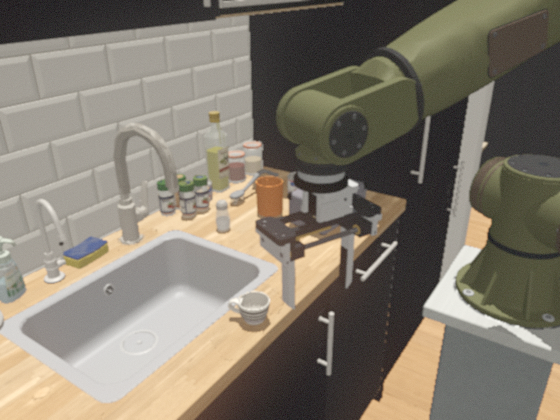

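View pics/top0.png

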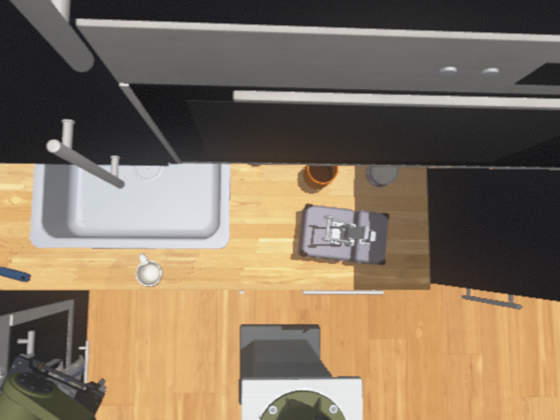

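The scene view has the arm hiding the case. In the top view the case spans about (302,205)-(389,265), with its lid half to the right, the keeper at (374,236), the lever leaning toward it, and the bail bar at (328,228) leaning back. The mug is at (322,172), the tin at (380,175).

```bash
python3 - <<'E'
from h import *
np.set_printoptions(precision=4,suppress=True)
zs=dict(lever_pivot=.132,keeper_seat=.127,keeper_lip=.1355)
acc={}
for i in range(4):
    c=camera("top")
    for l in ["lever_pivot","lever_end","bail_hinge","bail_bar","keeper_seat","keeper_lip"]:
        for x in spot_point(l,c)[:1]:
            acc.setdefault(l,[]).append(np.r_[x["p"],world(c,x["at"],zs.get(l))])
for l in acc: print(l,np.array(acc[l]))
K=c["K"];T=c["world_from_camera"]
v,u=np.mgrid[0:420,0:560];z=c["range_z"]
P=np.stack([(u+.5-K[0,2])/K[0,0]*z,-(v+.5-K[1,2])/K[1,1]*z,-z],-1)@T[:3,:3].T+T[:3,3]
m=(P[...,2]>.06)&(P[...,2]<.25)&(abs(P[...,0]-.53)<.1)&(abs(P[...,1]+.1)<.15)
Q=P[m];top=Q[(Q[:,2]>.09)&(Q[:,2]<.113)]
print(cv2.minAreaRect(top[:,:2].astype(np.float32)*1000), K[0,0])
# yaw via min rect
hi=Q[Q[:,2]>.145]; 
for p in hi[np.argsort(-hi[:,2])]: print(np.round(p*1000).astype(int),end=' ')
im=cv2.resize(c["image"][190:280,290:400],None,fx=7,fy=6.6,interpolation=cv2.INTER_CUBIC)
cv2.imwrite("pics/crop1.png",im[:,:,::-1])
E
```

```text
lever_pivot [[ 0.77    0.5388 -0.0896  0.132 ]
 [ 0.21    0.5372 -0.1022  0.132 ]
 [ 0.86    0.5303 -0.0888  0.132 ]
 [ 0.68    0.5374 -0.0933  0.132 ]]
lever_end [[ 0.59    0.5346 -0.119   0.2096]
 [ 0.58    0.5316 -0.1224  0.2156]
 [ 0.58    0.5311 -0.117   0.2117]
 [ 0.65    0.5304 -0.1159  0.2033]]
bail_hinge [[ 0.85    0.541  -0.0989  0.1601]
 [ 0.85    0.5289 -0.095   0.1588]
 [ 0.69    0.5378 -0.0951  0.1586]
 [ 0.78    0.5327 -0.0953  0.1371]]
bail_bar [[ 0.58    0.5478 -0.0585  0.1027]
 [ 0.51    0.5366 -0.0346  0.217 ]
 [ 0.76    0.5395 -0.034   0.2168]
 [ 0.62    0.536  -0.0346  0.2182]]
keeper_seat [[ 0.69    0.5248 -0.1673  0.127 ]
 [ 0.74    0.5282 -0.1616  0.127 ]
 [ 0.65    0.5302 -0.1646  0.127 ]
 [ 0.93    0.525  -0.1628  0.127 ]]
keeper_lip [[ 0.92    0.5199 -0.1598  0.1355]
 [ 0.63    0.5247 -0.1575  0.1355]
 [ 0.74    0.5228 -0.1566  0.1355]
 [ 0.84    0.5277 -0.161   0.1355]]
((528.9899291992188, -99.97666931152344), (218.86990356445312, 132.3108367919922), 84.1550521850586) 448.4495927249422
[511 -32 227] [560 -37 226] [511 -34 226] [562 -37 226] [511 -28 226] 
[... 6843 characters left out ...]
 [516 -92 160] [528 -95 160] [523 -97 160] [550 -95 160] [507 -92 160] [ 540 -102  160] [550 -97 160] [519 -97 160] [511 -95 160] [538 -95 160] [514 -92 159] [ 540 -105  159] [526 -97 159] [521 -95 159] [526 -95 159] [547 -95 159] [514 -95 159] [543 -95 158] [ 526 -100  158] [ 533 -102  158] [533 -98 158] [523 -93 158] [535 -95 158] [555 -98 157] [543 -93 157] [521 -93 157] [533 -95 157] [545 -93 157] [538 -98 157] [519 -93 156] [ 538 -103  156] [ 531 -100  156] [516 -91 156] [ 521 -101  155] [ 550 -101  155] [528 -93 155] [ 533 -101  155] [ 536 -101  154] [ 538 -101  154] [ 524 -101  153] [526 -94 153] [ 529 -101  153] [ 541 -102  151] [546 -92 150] [517 -90 149] [543 -90 149] [517 -88 147]
```

View pics/crop1.png

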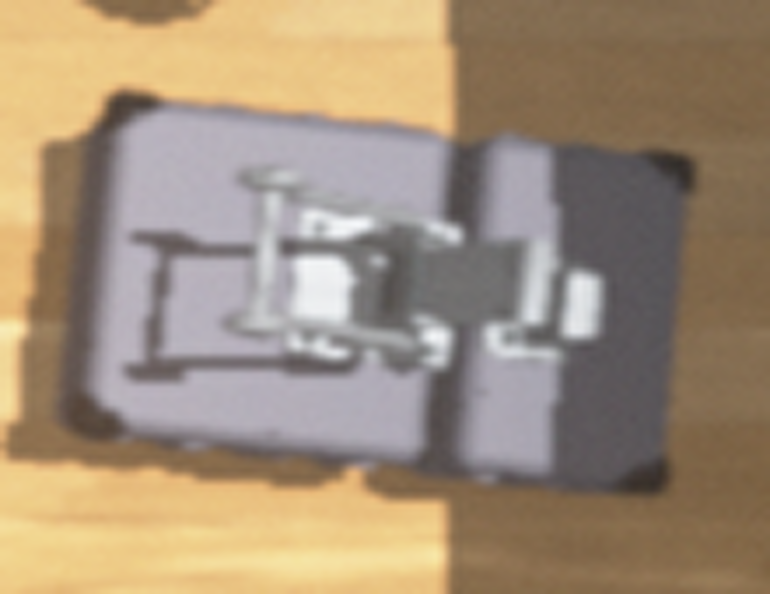

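Request:
{"fn": "jog_arm", "kwargs": {"rows": [[[0,0,-0.007],6,0.094],[[0,0,-0.007],6,0.094],[[0,0,-0.007],6,0.094],[[0,0,-0.007],6,0.094],[[0,0,-0.007],6,0.094],[[0,0,-0.007],6,0.094],[[0,0,-0.007],6,0.094],[[0,0,-0.007],6,0.094],[[0,0,-0.007],6,0.094],[[0,0,-0.007],6,0.094],[[0,0,-0.007],6,0.094],[[0,0,-0.007],6,0.094]]}}

```text
time_s: 3.6
ee_pos: [0.2221, 0.5031, 0.2898]
eef_rot: [-3.142, 0.0, 1.464]
force: [0.6, 0.3, 0.5]
grip_width: 0.0942
grip_force: 0.0
```

Request:
{"fn": "jog_arm", "kwargs": {"rows": [[[-0.0314,0.023,0],0,0.094],[[-0.0314,0.023,0],0,0.094],[[-0.0314,0.023,0],0,0.094],[[-0.0314,0.023,0],0,0.094],[[-0.0314,0.023,0],0,0.094],[[-0.0314,0.023,0],0,0.094],[[-0.0314,0.023,0],0,0.094],[[-0.0314,0.023,0],0,0.094],[[-0.0314,0.023,0],0,0.094],[[-0.0314,0.023,0],0,0.094]]}}

```text
time_s: 4.43
ee_pos: [0.4196, 0.1656, 0.2897]
eef_rot: [3.141, -0.0, 1.469]
force: [0.4, 0.4, 0.4]
grip_width: 0.0938
grip_force: 0.0
```

```bash
python3 - <<'E'
from h import *
np.set_printoptions(precision=4,suppress=True)
for n in ["scene","top"]:
    c=camera(n)
    for l in ["lever_pivot","lever_end","bail_hinge","bail_bar","keeper_seat","keeper_lip"]:
        r=spot_point(l,c)[:1]
        print(n,l,[(round(x["p"],2),np.round(np.array(x["at"])*[560,420],1),world(c,x["at"])) for x in r])
    if n=="scene": cv2.imwrite("pics/s1.png",c["image"][100:310,180:460][:,:,::-1].repeat(2,0).repeat(2,1))
# seam/lip profile from top along case x
K=c["K"];T=c["world_from_camera"];z=c["range_z"]
v,u=np.mgrid[0:420,0:560]
P=np.stack([(u+.5-K[0,2])/K[0,0]*z,-(v+.5-K[1,2])/K[1,1]*z,-z],-1)@T[:3,:3].T+T[:3,3]
ex=np.array([-.102,-.995]);ey=np.array([.995,-.102]);O=np.array([.531,-.087])
X=(P[...,:2]-O)@ex*1000;Y=(P[...,:2]-O)@ey*1000;Z=P[...,2]*1000
m=(X>55)&(X<125)&(abs(Y)<10)
i=np.argsort(X[m]);print(np.c_[X[m],Z[m]][i].round().astype(int).tolist())
m=(abs(X-75)<12)&(Z>118)&(abs(Y)<40);print("keeper Y",Y[m].min(),Y[m].max())
m=(abs(X+55)<15)&(Z>205)&(abs(Y)<60);print("bar",X[m].mean(),Y[m].min(),Y[m].max())
E
```

```text
scene lever_pivot [(0.63, array([327.3, 176.4]), array([ 0.5311, -0.0875,  0.1353]))]
scene lever_end [(0.9, array([328.6, 150.9]), array([ 0.672 , -0.3527,  0.1086]))]
scene bail_hinge [(0.93, array([328.6, 166.3]), array([ 0.5334, -0.0972,  0.1621]))]
scene bail_bar [(0.67, array([315.4, 152.8]), array([ 0.7258, -0.3568,  0.0907]))]
scene keeper_seat [(0.68, array([338.4, 173. ]), array([ 0.5282, -0.1496,  0.1257]))]
scene keeper_lip [(0.82, array([340.7, 167.7]), array([ 0.6255, -0.3572,  0.0556]))]
top lever_pivot [(0.76, array([345.1, 230.8]), array([ 0.5361, -0.0901,  0.1333]))]
top lever_end [(0.92, array([365.8, 231.2]), array([ 0.5306, -0.1196,  0.215 ]))]
top bail_hinge [(0.92, array([348.8, 230.7]), array([ 0.536 , -0.0977,  0.1399]))]
top bail_bar [(0.83, array([331.1, 227.8]), array([ 0.5453, -0.0619,  0.0997]))]
top keeper_seat [(0.98, array([373.3, 234.9]), array([ 0.5264, -0.159 ,  0.1362]))]
top keeper_lip [(0.74, array([373.4, 236.8]), array([ 0.5218, -0.1588,  0.1375]))]
[[55, 101], [58, 102], [60, 104], [63, 101], [66, 133], [66, 123], [66, 126], [66, 133], [67, 1
[... 930 characters left out ...]
, 95], [102, 96], [103, 96], [103, 96], [103, 100], [103, 94], [103, 91], [103, 98], [104, 97], [105, 97], [105, 98], [105, 97], [105, 93], [106, 100], [107, 96], [107, 91], [107, 97], [107, 95], [108, 95], [108, 96], [108, 100], [108, 95], [108, 94], [109, 96], [110, 97], [110, 95], [110, 94], [111, 96], [111, 97], [111, 92], [112, 99], [112, 96], [112, 95], [113, 97], [113, 95], [113, 93], [113, 95], [115, 92], [115, 95], [115, 98], [115, 95], [115, 98], [116, 93], [116, 95], [116, 95], [116, 95], [118, 94], [119, 91], [119, 93], [119, 94], [119, 93], [120, 88], [120, 92], [120, 89]]
keeper Y -11.333276032396531 11.634000324830849
bar -55.70841845941816 -28.18504435237037 59.99814885699835
```

View pics/s1.png

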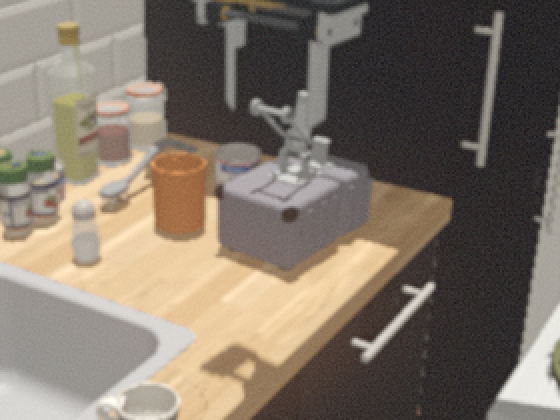

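The scene view shows the latch clear: lever upright at (302,110), bail leaning back with discs at (257,105), keeper at (320,148). The mug and salt shaker are well behind the case.

Request:
{"fn": "jog_arm", "kwargs": {"rows": [[[-0.031,0.0228,0],0,0.094],[[-0.031,0.0228,0],0,0.094],[[-0.031,0.0228,0],0,0.094],[[-0.031,0.0228,0],0,0.094],[[-0.031,0.0228,0],0,0.094],[[-0.031,0.0228,0],0,0.094],[[0,0,0.01],0,0.094],[[0,0,0.01],0,0.094],[[0,0,0],0,0.094]]}}

```text
time_s: 5.88
ee_pos: [0.5355, -0.031, 0.267]
eef_rot: [-3.138, -0.0, 1.469]
force: [-0.7, -0.1, -0.4]
grip_width: 0.094
grip_force: 0.0
```

```bash
cat >> h.py <<'E'
ex=np.array([-.102,-.995]);ey=np.array([.995,-.102]);O=np.array([.531,-.087])
def case(p): return np.array([(p[:2]-O)@ex,(p[:2]-O)@ey,p[2]])*1000
E
python3 - <<'E'
from h import *
o=get_obs();print(case(o["ee_pos"]).round(1),o["qpos"].round(2))
c=camera("scene");cv2.imwrite("pics/s2.png",cv2.resize(c["image"][120:220,250:390],None,fx=5,fy=5,interpolation=cv2.INTER_CUBIC)[:,:,::-1])
print([(x["p"],x["at"][0]*560,x["at"][1]*420) for x in spot_point("bail_bar",c)])
K=c["K"];T=np.linalg.inv(c["world_from_camera"])
for X,Y,Z in [(-55,0,215),(-55,28,215),(-55,-28,215),(-55,0,270)]:
    w=np.r_[O+ex*X/1e3+ey*Y/1e3,Z/1e3];q=T[:3,:3]@w+T[:3,3];print(K[0,2]+K[0,0]*q[0]/-q[2],K[1,2]+K[1,1]*q[1]/q[2])
E
```

```text
[-56.1  -1.3 267. ] [-0.13  0.23  1.46  0.    1.45 -0.02]
[(0.69, 317.016, 153.72)]
316.4521070709243 154.81448637435017
308.0704245168241 152.69482572404306
325.04957820857567 156.98871823591315
316.93488646507774 134.96433181773455
```

View pics/s2.png

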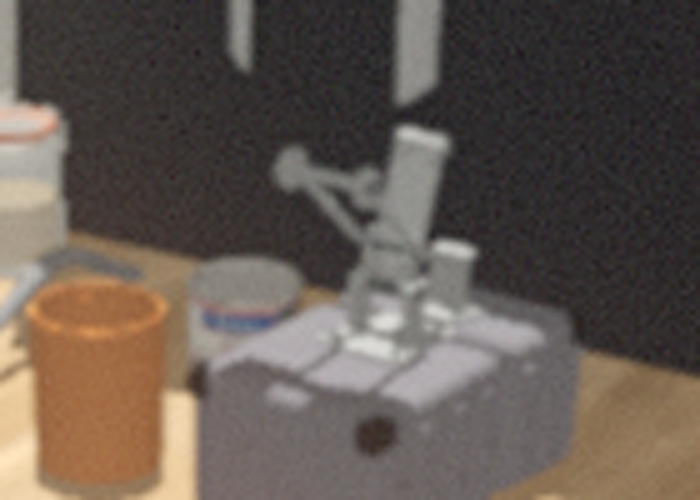

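The bail discs sit at crop (290,168) and (368,185), where the estimate puts them, with the open fingers straddling above. Descend and pinch.

Request:
{"fn": "jog_arm", "kwargs": {"rows": [[[-0.001,0.001,0.015],0,0.094],[[0,0,0.016],0,0.094],[[0,0,0.016],0,0.094],[[0,0,0.016],0,0.094],[[0,0,0],0,0.094]]}}

```text
time_s: 6.4
ee_pos: [0.5361, -0.0314, 0.2045]
eef_rot: [-3.138, -0.0, 1.471]
force: [-0.7, -0.5, -0.5]
grip_width: 0.0941
grip_force: 0.0
```

Request:
{"fn": "jog_arm", "kwargs": {"rows": [[[0,0,0],0,0.04],[[0,0,0],0,0.04],[[0,0,0],0,0.04],[[0,0,0],0,0.04],[[0,0,0],0,0.04],[[0,0,0],0,0.04],[[0,0,0],0,0.04],[[0,0,0],0,0.04]], "squeeze": 25}}

```text
time_s: 7.07
ee_pos: [0.5367, -0.0322, 0.2065]
eef_rot: [-3.14, -0.001, 1.469]
force: [-5.2, 3.1, 2.1]
grip_width: 0.0557
grip_force: 25.0
```

Request:
{"fn": "jog_arm", "kwargs": {"rows": [[[-0.0084,0,-0.0073],0,0.04],[[-0.0092,0,-0.0062],0,0.04],[[-0.01,0,-0.0049],0,0.04],[[-0.0105,0,-0.0036],0,0.04],[[-0.0109,0,-0.0022],0,0.04],[[-0.0111,0,-0.0007],0,0.04]]}}

```text
time_s: 7.57
ee_pos: [0.5307, -0.0932, 0.2335]
eef_rot: [3.141, 0.0, 1.469]
force: [-11.6, 1.7, 16.0]
grip_width: 0.0559
grip_force: 25.0
```

Request:
{"fn": "jog_arm", "kwargs": {"rows": [[[0,-0.001,-0.002],0,0.04],[[0,-0.001,-0.002],0,0.04],[[-0.0111,0,0.0007],0,0.04]]}}

```text
time_s: 7.82
ee_pos: [0.5282, -0.1027, 0.2342]
eef_rot: [3.142, -0.0, 1.47]
force: [3.0, 1.5, -9.4]
grip_width: 0.0558
grip_force: 25.0
```

Request:
{"fn": "jog_arm", "kwargs": {"rows": [[[-0.0109,0,0.0022],0,0.04],[[-0.0105,0,0.0036],0,0.04],[[-0.01,0,0.0049],0,0.04],[[-0.0092,0,0.0062],0,0.04],[[0,0,0],0,0.04]]}}

```text
time_s: 8.23
ee_pos: [0.5237, -0.1464, 0.2175]
eef_rot: [3.141, 0.002, 1.467]
force: [-0.7, -3.4, 5.0]
grip_width: 0.056
grip_force: 25.0
```

Request:
{"fn": "jog_arm", "kwargs": {"rows": [[[-0.006,0,0.009],0,0.04],[[-0.007,0,0.008],0,0.04],[[-0.006,0,0.01],0,0.04],[[-0.004,0,0.009],0,0.04],[[-0.003,0,0.01],0,0.04],[[0,0,0.01],0,0.04],[[0,0,0.01],0,0.04],[[0,0,0.008],0,0.04],[[0,0,0],0,0.04]]}}

```text
time_s: 8.98
ee_pos: [0.5211, -0.1698, 0.1421]
eef_rot: [-3.141, -0.0, 1.469]
force: [2.7, -3.4, -0.9]
grip_width: 0.0557
grip_force: 25.0
```

```bash
python3 - <<'E'
from h import *
np.set_printoptions(precision=4,suppress=True)
o=get_obs();print(case(o["ee_pos"]).round(1),o["force"])
for n in ["scene","top"]:
  c=camera(n)
  for l in ["bail_bar","keeper_seat","keeper_lip","lever_end"]:
    print(n,l,[(round(x["p"],2),np.round(np.array(x["at"])*[560,420],1)) for x in spot_point(l,c)[:1]])
  if n=="scene":cv2.imwrite("pics/s3.png",cv2.resize(c["image"][120:220,270:410],None,fx=5,fy=5,interpolation=cv2.INTER_CUBIC)[:,:,::-1])
E
```

```text
[ 83.4  -1.4 142.1] [ 2.7295 -3.3902 -0.8866]
scene bail_bar [(0.54, array([344.5, 162. ]))]
scene keeper_seat [(0.77, array([341.9, 169.2]))]
scene keeper_lip [(0.73, array([339.4, 169.7]))]
scene lever_end [(0.57, array([326.1, 146.9]))]
top bail_bar [(0.83, array([377.2, 236.9]))]
top keeper_seat [(0.65, array([371.6, 235.4]))]
top keeper_lip [(0.67, array([370. , 237.9]))]
top lever_end [(0.7, array([351.9, 232.2]))]
```

View pics/s3.png

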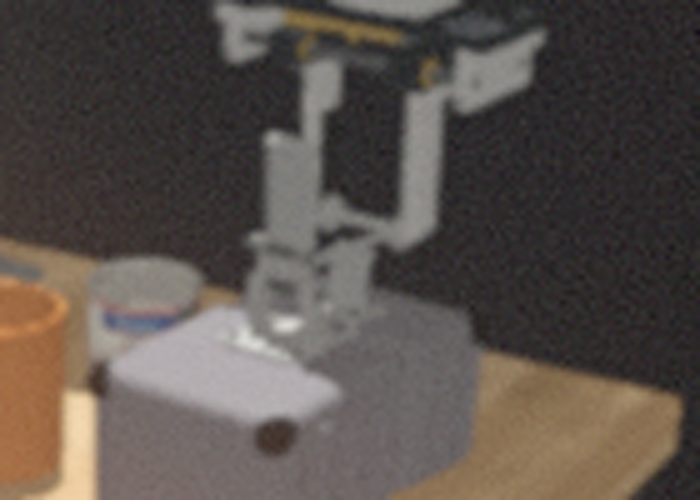

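The bar is held beyond the keeper, behind and above it at crop (360,225), and the lever has swung back upright. Move a bit further out, then down.

Request:
{"fn": "jog_arm", "kwargs": {"rows": [[[-0.004,0,0.002],0,0.04],[[0,0,0.006],0,0.04],[[0,0,0.006],0,0.04],[[0,0,0.006],0,0.04],[[0,0,0],0,0.04]]}}

```text
time_s: 9.9
ee_pos: [0.5207, -0.1733, 0.1223]
eef_rot: [-3.141, -0.0, 1.469]
force: [3.7, -1.7, -0.2]
grip_width: 0.0555
grip_force: 25.0
```

Request:
{"fn": "jog_arm", "kwargs": {"rows": [[[0,0,0.005],0,0.04],[[0,0,0.005],0,0.04],[[0,0,0],0,0.04],[[0.003,0,0],0,0.04],[[0.003,0,0],0,0.04],[[0,0,0],0,0.04]]}}

```text
time_s: 10.4
ee_pos: [0.5214, -0.1679, 0.1138]
eef_rot: [3.141, 0.001, 1.469]
force: [2.2, -3.6, -1.2]
grip_width: 0.0558
grip_force: 25.0
```

```bash
python3 - <<'E'
from h import *
np.set_printoptions(precision=4,suppress=True)
o=get_obs();print(case(o["ee_pos"]).round(1),o["force"])
E
```

```text
[ 81.4  -1.3 113.8] [ 2.1905 -3.6417 -1.2275]
```

Request:
{"fn": "jog_arm", "kwargs": {"rows": [[[0.003,0,0],0,0.04],[[0.003,0,0],0,0.04],[[0.002,0,0],0,0.04],[[0,0,0],0,0.04]]}}

```text
time_s: 10.73
ee_pos: [0.5223, -0.1601, 0.114]
eef_rot: [3.141, 0.002, 1.469]
force: [1.6, -4.6, -1.7]
grip_width: 0.0557
grip_force: 25.0
```

Request:
{"fn": "jog_arm", "kwargs": {"rows": [[[0.003,0,0],0,0.04],[[0.003,0,0],0,0.04],[[0,0,0],0,0.04]]}}

```text
time_s: 10.98
ee_pos: [0.5226, -0.1574, 0.1145]
eef_rot: [3.14, 0.007, 1.469]
force: [-2.9, -28.4, 0.8]
grip_width: 0.0559
grip_force: 25.0
```

Request:
{"fn": "jog_arm", "kwargs": {"rows": [[[-0.003,0,0],0,0.04],[[0,0,-0.004],0,0.04],[[0,0,-0.002],0,0.04],[[0,0,0],0,0.04]]}}

```text
time_s: 11.32
ee_pos: [0.5223, -0.159, 0.12]
eef_rot: [3.141, 0.004, 1.468]
force: [-0.4, -16.8, -1.2]
grip_width: 0.0555
grip_force: 25.0
```

```bash
python3 - <<'E'
from h import *
np.set_printoptions(precision=4,suppress=True)
o=get_obs();print(case(o["ee_pos"]).round(1),o["force"])
E
```

```text
[ 72.5  -1.3 120. ] [ -0.391  -16.8009  -1.1913]
```

Request:
{"fn": "jog_arm", "kwargs": {"rows": [[[0,0,-0.003],0,0.04],[[0,0,0],0,0.04]]}}

```text
time_s: 11.48
ee_pos: [0.5221, -0.1586, 0.1218]
eef_rot: [-3.141, 0.003, 1.468]
force: [4.9, -15.9, -12.8]
grip_width: 0.0557
grip_force: 25.0
```

The lip stops the bar from lifting: it is hooked. Settle at seat height, then release.

Request:
{"fn": "jog_arm", "kwargs": {"rows": [[[0,0,0.003],0,0.04],[[0,0,0],0,0.04],[[0,0,0],0,0.04]]}}

```text
time_s: 11.73
ee_pos: [0.5226, -0.1586, 0.12]
eef_rot: [3.141, 0.003, 1.469]
force: [2.4, -14.4, -3.5]
grip_width: 0.0557
grip_force: 25.0
```

Request:
{"fn": "jog_arm", "kwargs": {"rows": [[[0,0,0],0,0.06],[[0,0,0],0,0.08],[[0,0,0],0,0.09],[[0,0,0],0,0.09],[[0,0,0],0,0.09]]}}

```text
time_s: 12.15
ee_pos: [0.5225, -0.1564, 0.1198]
eef_rot: [-3.141, -0.0, 1.469]
force: [0.2, 0.2, -0.5]
grip_width: 0.083
grip_force: 0.0
```

```bash
python3 - <<'E'
from h import *
np.set_printoptions(precision=4,suppress=True)
o=get_obs();print(case(o["ee_pos"]).round(1),o["force"])
for n in ["scene","top"]:
  c=camera(n)
  for l in ["bail_bar","keeper_seat","keeper_lip","lever_end"]:
    print(n,l,[(round(x["p"],2),np.round(np.array(x["at"])*[560,420],1)) for x in spot_point(l,c)[:1]])
  if n=="scene":cv2.imwrite("pics/s4.png",cv2.resize(c["image"][120:220,270:410],None,fx=5,fy=5,interpolation=cv2.INTER_CUBIC)[:,:,::-1])
E
```

```text
[ 69.9  -1.3 119.8] [ 0.1782  0.1559 -0.5286]
scene bail_bar []
scene keeper_seat [(0.68, array([342.3, 172.9]))]
scene keeper_lip [(0.6, array([341.3, 168.1]))]
scene lever_end [(0.94, array([321.1, 149.9]))]
top bail_bar [(0.49, array([376.2, 234.9]))]
top keeper_seat [(0.87, array([374.3, 237.2]))]
top keeper_lip [(0.81, array([371.8, 237.2]))]
top lever_end [(0.81, array([344.7, 230.5]))]
```

View pics/s4.png

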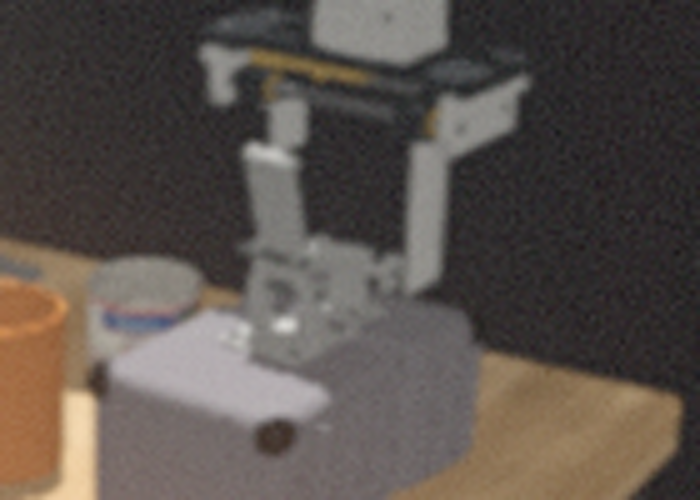

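The lever stands slightly back at crop (275,200), with the bar at the keeper and the fingers open. Raise, close the fingers, and go to the lever's keeper-side face.

Request:
{"fn": "jog_arm", "kwargs": {"rows": [[[0,0,-0.035],0,0.094],[[0,0,-0.035],0,0.094],[[0,0,-0.035],0,0.094],[[0,0,-0.035],0,0.0],[[0.02,0.001,0],0,0.0],[[0.02,0,0],0,0.0],[[0.018,0,0],0,0.0],[[0,0,0],0,0.0],[[0,0,0],0,0.0],[[0,0,0],0,0.0],[[0,0,0],0,0.0],[[0,0,0],0,0.0]], "squeeze": 20}}

```text
time_s: 13.65
ee_pos: [0.5294, -0.0997, 0.2596]
eef_rot: [-3.141, 0.0, 1.468]
force: [-0.6, 0.6, 0.1]
grip_width: 0.0374
grip_force: 0.0
```

Request:
{"fn": "jog_arm", "kwargs": {"rows": [[[0,0,0.03],0,0.0],[[0,0,0.03],0,0.0],[[0,0,0],0,0.0]]}}

```text
time_s: 13.9
ee_pos: [0.5274, -0.099, 0.1947]
eef_rot: [-3.134, -0.001, 1.468]
force: [-0.1, -0.5, 0.4]
grip_width: 0.0172
grip_force: 0.0
```

```bash
python3 - <<'E'
from h import *
o=get_obs();print(case(o["ee_pos"]).round(1),o["force"],o["grip_width"])
E
```

```text
[ 12.3  -2.4 194.7] [-0.09662588 -0.4903321   0.35856371] 0.017227609802763822
```

Request:
{"fn": "jog_arm", "kwargs": {"rows": [[[0.01,0.001,-0.003],0,0.0],[[0.009,0,-0.002],0,0.0],[[0.008,0,0.001],0,0.0],[[0.0075,0,0.002],0,0.0],[[0.006,0,0.003],0,0.0],[[0.006,0,0.004],0,0.0],[[0.005,0,0.005],0,0.0],[[0.005,0,0.005],0,0.0]]}}

```text
time_s: 14.57
ee_pos: [0.5369, -0.0431, 0.187]
eef_rot: [3.139, 0.002, 1.469]
force: [-2.3, -9.5, 2.2]
grip_width: 0.001
grip_force: 4.9
```

```bash
python3 - <<'E'
from h import *
o=get_obs();print(case(o["ee_pos"]).round(1),o["force"].round(1),o["grip_width"])
c=camera("top")
print([(x["p"],case(world(c,x["at"]))) for l in ("lever_end","bail_bar","keeper_seat") for x in spot_point(l,c)[:1]])
E
```

```text
[-44.3   1.4 187. ] [-2.3 -9.5  2.2] 0.0009565458304360048
[(0.36, array([-25.92804545, -25.20274964, 483.66255769])), (0.75, array([-29.51666402, -23.94945172, 487.00635656]))]
```

Request:
{"fn": "jog_arm", "kwargs": {"rows": [[[0.004,-0.001,0.006],0,0.0],[[0.004,0,0.006],0,0.0],[[0.003,0,0.006],0,0.0],[[0.003,0,0.007],0,0.0],[[0.0015,0,0.006],0,0.0],[[0.001,0,0.006],0,0.0],[[0.001,0,0.006],0,0.0],[[0,0,0.005],0,0.0],[[0,0,0.003],0,0.0],[[0,0,0],0,0.0]]}}

```text
time_s: 15.6
ee_pos: [0.5371, -0.025, 0.1361]
eef_rot: [3.141, -0.001, 1.469]
force: [-13.2, 4.2, 26.7]
grip_width: 0.0005
grip_force: 13.6
```

```bash
python3 - <<'E'
from h import *
o=get_obs();print(case(o["ee_pos"]).round(1),o["force"].round(1),o["grip_width"])
E
```

```text
[-62.3  -0.3 136.1] [-13.2   4.2  26.7] 0.0004654439998124805
```

Request:
{"fn": "jog_arm", "kwargs": {"rows": [[[0,0,0.003],0,0.0],[[0,0,0],0,0.0]]}}

```text
time_s: 15.77
ee_pos: [0.5374, -0.025, 0.1354]
eef_rot: [3.139, -0.0, 1.469]
force: [-24.3, 4.5, 52.8]
grip_width: 0.0004
grip_force: 26.0
```

Request:
{"fn": "jog_arm", "kwargs": {"rows": [[[0,0,-0.01],0,0.0],[[0,0,-0.03],0,0.0],[[0,0,-0.04],0,0.0],[[0,0,-0.04],0,0.0],[[0.04,0,-0.02],0,0.0],[[0.04,0,0],0,0.0],[[0.04,0,0],0,0.0],[[0.04,0,0],0,0.0],[[0.04,0,0],0,0.0],[[0.04,0,0],0,0.0],[[0,0,0],0,0.0]]}}

```text
time_s: 16.68
ee_pos: [0.5605, 0.2164, 0.2683]
eef_rot: [-3.14, -0.001, 1.474]
force: [-0.5, -0.3, 0.7]
grip_width: 0.0005
grip_force: 0.0
```

```bash
python3 - <<'E'
from h import *
np.set_printoptions(precision=3,suppress=True)
o=get_obs();print(case(o["ee_pos"]).round(1),o["force"].round(1))
c=camera("top")
for l in ("lever_end","lever_pivot","bail_bar","keeper_seat","keeper_lip"):
  print(l,[(x["p"],case(world(c,x["at"]))) for x in spot_point(l,c)[:1]])
K=c["K"];T=c["world_from_camera"];z=c["range_z"]
v,u=np.mgrid[0:420,0:560]
P=np.stack([(u+.5-K[0,2])/K[0,0]*z,-(v+.5-K[1,2])/K[1,1]*z,-z],-1)@T[:3,:3].T+T[:3,3]
X=(P[...,:2]-O)@ex*1000;Y=(P[...,:2]-O)@ey*1000;Z=P[...,2]*1000
for a in range(-104,130,6):
  m=(X>a)&(X<a+6)&(abs(Y)<10); m2=(X>a)&(X<a+6)&(abs(Y)>35)&(abs(Y)<60)
  print(a,np.median(Z[m]).round(),np.median(Z[m2]).round(),end=' | ')
im=cv2.resize(c["image"][190:280,290:400],None,fx=7,fy=6.6,interpolation=cv2.INTER_CUBIC)
cv2.imwrite("pics/crop5.png",im[:,:,::-1])
E
```

```text
[-304.9   -1.6  268.3] [-0.5 -0.3  0.7]
lever_end [(0.91, array([-73.417,  -2.032, 142.521]))]
lever_pivot [(0.86, array([  8.749,   5.825, 137.108]))]
bail_bar [(0.59, array([ 62.645,   0.961, 137.744]))]
keeper_seat [(0.97, array([ 61.792,  -9.429, 137.471]))]
keeper_lip [(0.78, array([ 64.2  ,   2.189, 137.28 ]))]
  return _methods._mean(a, axis=axis, dtype=dtype,
  ret = ret.dtype.type(ret / rcount)
```

View pics/crop5.png

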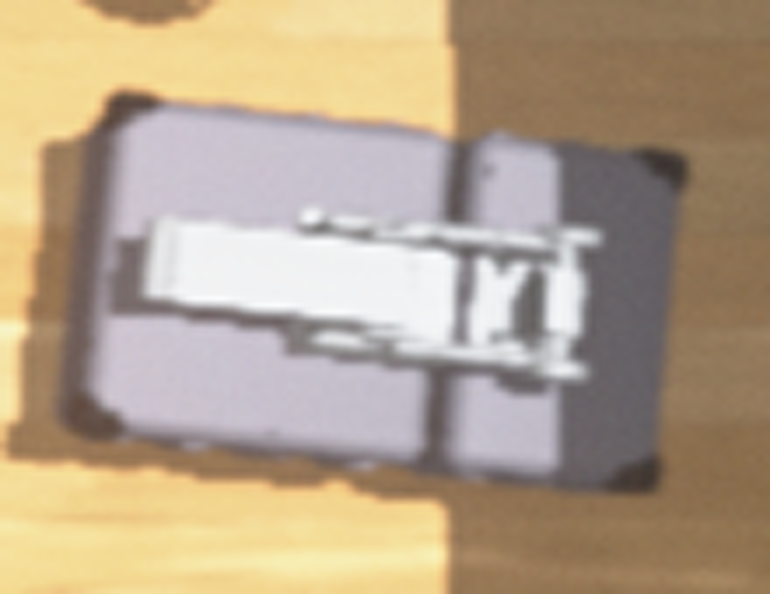

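The lever lies flat along (150-455, 220-350), its depth constant at 137 mm. The bar is under the keeper lip at (565,300), and the lid half's top is level with the seam narrowed. Handing in.

```bash
python3 -c "
from station import *
print(hand_in())"
```

```text
the job is handed in; nothing more can be done
None
```

The job is handed in: the bail bar is hooked behind the keeper, the lever lies flat, the lid half looks clamped shut in the last top view, and the arm is clear; no verdict came back.

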